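# Release the suction key left latched on the cutting-table console

## Robot

A 6-joint arm with a two-finger parallel gripper is mounted at the origin on the work surface. World frame = base frame: x ahead of the robot, y to its left, z up, the work surface at z = 0. Lengths are in m, angles in degrees, forces in N, time in s.
With the tool pointing down it reaches from about 0.3 to 0.75 m from the base axis. Payload 8.5 kg.
Tool frame: the origin (TCP) lies at the very end of the fingers, on their centre line; the grasp point (between the pads) lies 19 mm behind it; z points along the fingers, y is the line along which they close (so a half turn about z gives the same grasp; the last joint's range is limited). The gripper opens to 85 mm and grips with 20 to 120 N. Pads are 22 mm wide; open, the fingers measure 114 mm over their backs; the gripper's body (76 mm by 85 mm) begins 54 mm behind the grasp point. The pads swing forward as they close: fully open they stand 13 mm farther back than shut.
Start: joints at [-75.418, 21.807, 74.336, -0, 83.858, -12.336], TCP at [0.249, -0.49, 0.2] pointing down, gripper open.
Joint ranges: [-178.18, 178.18], [-50.72, 133.34], [12.68, 142.11], [-81.47, 261.47], [9.98, 163.14], [-165.26, 165.26]. Speed limits (degrees/s): [136.94, 136.94, 180, 180, 180, 180].

## Interface

Orientations are given as a 3x3 rotation matrix whose columns are the frame's x, y, z axes.
In Python, from rig import observe, cams, ticket gives the robot as it stands.
- The arm moves only by the tool move_arm, never from a script. Its arguments are lists of equal length, an entry for each row: "jaw": the finger opening in cm, from 0 to 8.54; "dp": the shift along the tool's x, y, z in cm, a list of three; "turn": the turn, a rotation vector about the tool's x, y, z in rad, a list of three. In form: {"jaw": [jaw, ...], "dp": [[tx, ty, tz], ...], "turn": [[wx, wy, wz], ...]}. A call has 1 to 12 rows; each row shifts and turns the commanded pose from where the row before left it, along the tool's axes as they then stand; what a row does not reach is not made up. A row lasts 1/12 s, in which the tool goes at most 41.7 mm and 7.16 degrees, less where a joint would pass 70% of its speed; a pose out of reach is approached as far as the arm can. A call is refused whole if a number of a shift passes 4.17 or a number of a turn 0.125, either way. A call with a gripper value outside its range is refused whole. The fingers move at their own pace and stop on an object; "force" is the grip in N (left out, the last holds). Time passes only in rows, so rows that do not move let the fingers close. It gives the time, the measured TCP pose, the force, the opening and the grip force at its end, in the units of the state.
- observe(): the state, without advancing time (a new reading comes with each control period).
- cams.get_image(name): name is "scene" or "top"; returns (picture, depth): 400x640x3 uint8, red, green, blue; 400x640 float32, m along the optical axis (not along the pixel's ray), 0 where there is no reading.
- cams.calibration(name): a dict with "vertical_fov" (degrees; the focal length in pixels is half the picture's height over the tangent of half this angle, whatever the lens; pixels are square), "cx", "cy" (the principal point, pixels), "view" (4x4, takes a point from world to camera coordinates). Camera axes: x right, y up, looking along -z (the intrinsics and any distortion apply to the point x, -y, -z); pixel columns grow to the right and rows downward; lengths in m; the calibration is good to about 2 mm. A picture is of the moment at which its call begins. calibration takes no time and is no camera call.
- ticket.close_job(): hands the job in; it is judged then, once.
Trained networks look in the newest picture that a camera, given by its name, has taken for a name from the list of things; names that differ only in an ending like _2 or _b are one class to them, and where a whole thing is asked for, a point or a joint stands for the part that bears it (a point fixed in the world has none). Each returns a list of dicts, best first, with "p" (0 to 1); they miss things now and then, are a little off and sometimes report something else, mostly with a low value. They report only what shows in the picture. A call takes as long as a camera call.
- cams.spot_in(camera, query): "box" ([centre column, centre row, width, height] as shares, 0 to 1, of the picture: columns of its width, rows of its height, round what is visible of it).
- cams.outline_of(camera, query): "mask" (400x640 bool, what is visible of it) and "box" ([centre column, centre row, width, height] as shares, 0 to 1, of the picture: columns of its width, rows of its height, round what is visible of it).
- cams.mark_of(camera, query): "location" ([column, row] as shares, 0 to 1, of the picture: columns of its width, rows of its height: a listed point, or the origin of a listed thing).
The state is a dict: "time_s": time; "q": joint angles; "qvel": joint speeds; "joint_efforts": joint torques, N m; "position": TCP position; "tool_rot": TCP orientation; "ft_force": force on the tool from outside, world axes, zero at the start; "wrist_torque": the same for the moment, N m; "grip_width": finger opening in m; "gripper_force": force on a finger pad.
Only numpy, scipy, OpenCV 4.12 (cv2) and the standard library are available. Lean on these libraries where they do the work, as an engineer would, in place of code of your own. Each camera call takes 0.05 s, during which the arm holds its last target. There are 200 camera calls.

## Task

One of the four orange suction keys on the grey console has been left latched down. With the fingertips, tap each key lightly in turn (no more than about half of its travel), starting with the key next to the green lamp and going along the row, to find the latched one; then press that key all the way down and let go, so that it springs up level with the others. Press no other key fully, and do not pick up or push the spool, the jar or the ring.

Things in the scene. Friction and masses are not known exactly. Their poses are not given: they have to be found in the camera images.
- console: grey control box fixed to the table, 110 (x) x 280 (y) x 45 mm high, origin at the centre of its underside. Keys on its top in a row along its y axis at y = +72, +24, -24, -72 mm, x = 0 (the first is next to the lamp). Each key travels 10 mm straight down on a spring to a stop; fully down takes about 4.5 N.
- lamp (a point): top of the small green lamp, 12 mm across, 10 mm above the console's face, in line with the keys at console y = +122 mm
- key_a: top centre of one of four identical orange keys, cap 24 x 24 mm, z up; its place in the row varies. Free: top 16 mm above the console's face (61 mm above the table), gives from about 1.5 N, springs back. One key is latched: top 12 mm above the face, gives from about 2 N; pressed fully (6 mm more) and let go it unlatches and rises to 16 mm; pressed less, it stays latched.
- key_b: top centre of one of four identical orange keys, cap 24 x 24 mm, z up; its place in the row varies. Free: top 16 mm above the console's face (61 mm above the table), gives from about 1.5 N, springs back. One key is latched: top 12 mm above the face, gives from about 2 N; pressed fully (6 mm more) and let go it unlatches and rises to 16 mm; pressed less, it stays latched.
- key_c: top centre of one of four identical orange keys, cap 24 x 24 mm, z up; its place in the row varies. Free: top 16 mm above the console's face (61 mm above the table), gives from about 1.5 N, springs back. One key is latched: top 12 mm above the face, gives from about 2 N; pressed fully (6 mm more) and let go it unlatches and rises to 16 mm; pressed less, it stays latched.
- key_d: top centre of one of four identical orange keys, cap 24 x 24 mm, z up; its place in the row varies. Free: top 16 mm above the console's face (61 mm above the table), gives from about 1.5 N, springs back. One key is latched: top 12 mm above the face, gives from about 2 N; pressed fully (6 mm more) and let go it unlatches and rises to 16 mm; pressed less, it stays latched.
- spool: blue spool standing on the table beyond the console, 44 mm across, 60 mm high, origin at the centre of its underside, z up; bystander
- tack_jar: amber jar with a metal lid standing on the table beyond the console, 52 mm across, 65 mm high, origin at the centre of its underside, z up; bystander
- tape_roll: cardboard-brown ring lying flat on the table off the end of the console away from the lamp, 80 mm across, 25 mm high, origin at the centre of its underside, z up; bystander

How it is judged (in metres and radians):
On the way, in this order (a step that is already met when the one before it is completed fails the run):
1. the first key from the lamp is touched by the fingers (over 0.3 N) while the latched key has not yet been released (((y of key_a in the frame of console between 0.052 and 0.092 m and contact force between the fingers and key_a above 0.3 N) or (y of key_b in the frame of console between 0.052 and 0.092 m and contact force between the fingers and key_b above 0.3 N) or (y of key_c in the frame of console between 0.052 and 0.092 m and contact force between the fingers and key_c above 0.3 N) or (y of key_d in the frame of console between 0.052 and 0.092 m and contact force between the fingers and key_d above 0.3 N)) and not ((distance of key_a from where it was at the start of the episode above 0.0025 m and z of key_a in the frame of console above 0.0595 m) or (distance of key_b from where it was at the start of the episode above 0.0025 m and z of key_b in the frame of console above 0.0595 m) or (distance of key_c from where it was at the start of the episode above 0.0025 m and z of key_c in the frame of console above 0.0595 m) or (distance of key_d from where it was at the start of the episode above 0.0025 m and z of key_d in the frame of console above 0.0595 m))), for 0.02 s.
2. the second key from the lamp is touched by the fingers (over 0.3 N) while the latched key has not yet been released (((y of key_a in the frame of console between 0.004 and 0.044 m and contact force between the fingers and key_a above 0.3 N) or (y of key_b in the frame of console between 0.004 and 0.044 m and contact force between the fingers and key_b above 0.3 N) or (y of key_c in the frame of console between 0.004 and 0.044 m and contact force between the fingers and key_c above 0.3 N) or (y of key_d in the frame of console between 0.004 and 0.044 m and contact force between the fingers and key_d above 0.3 N)) and not ((distance of key_a from where it was at the start of the episode above 0.0025 m and z of key_a in the frame of console above 0.0595 m) or (distance of key_b from where it was at the start of the episode above 0.0025 m and z of key_b in the frame of console above 0.0595 m) or (distance of key_c from where it was at the start of the episode above 0.0025 m and z of key_c in the frame of console above 0.0595 m) or (distance of key_d from where it was at the start of the episode above 0.0025 m and z of key_d in the frame of console above 0.0595 m))), for 0.02 s.
3. the third key from the lamp is touched by the fingers (over 0.3 N) while the latched key has not yet been released (((y of key_a in the frame of console between -0.044 and -0.004 m and contact force between the fingers and key_a above 0.3 N) or (y of key_b in the frame of console between -0.044 and -0.004 m and contact force between the fingers and key_b above 0.3 N) or (y of key_c in the frame of console between -0.044 and -0.004 m and contact force between the fingers and key_c above 0.3 N) or (y of key_d in the frame of console between -0.044 and -0.004 m and contact force between the fingers and key_d above 0.3 N)) and not ((distance of key_a from where it was at the start of the episode above 0.0025 m and z of key_a in the frame of console above 0.0595 m) or (distance of key_b from where it was at the start of the episode above 0.0025 m and z of key_b in the frame of console above 0.0595 m) or (distance of key_c from where it was at the start of the episode above 0.0025 m and z of key_c in the frame of console above 0.0595 m) or (distance of key_d from where it was at the start of the episode above 0.0025 m and z of key_d in the frame of console above 0.0595 m))), for 0.02 s.
4. the fourth key from the lamp is touched by the fingers (over 0.3 N) while the latched key has not yet been released (((y of key_a in the frame of console between -0.092 and -0.052 m and contact force between the fingers and key_a above 0.3 N) or (y of key_b in the frame of console between -0.092 and -0.052 m and contact force between the fingers and key_b above 0.3 N) or (y of key_c in the frame of console between -0.092 and -0.052 m and contact force between the fingers and key_c above 0.3 N) or (y of key_d in the frame of console between -0.092 and -0.052 m and contact force between the fingers and key_d above 0.3 N)) and not ((distance of key_a from where it was at the start of the episode above 0.0025 m and z of key_a in the frame of console above 0.0595 m) or (distance of key_b from where it was at the start of the episode above 0.0025 m and z of key_b in the frame of console above 0.0595 m) or (distance of key_c from where it was at the start of the episode above 0.0025 m and z of key_c in the frame of console above 0.0595 m) or (distance of key_d from where it was at the start of the episode above 0.0025 m and z of key_d in the frame of console above 0.0595 m))), for 0.02 s.
5. the latched key has sprung up: all four tops are at least 59.5 mm above the table (z of each of key_a, key_b, key_c, key_d in the frame of console above 0.0595 m and ((distance of key_a from where it was at the start of the episode above 0.0025 m and z of key_a in the frame of console above 0.0595 m) or (distance of key_b from where it was at the start of the episode above 0.0025 m and z of key_b in the frame of console above 0.0595 m) or (distance of key_c from where it was at the start of the episode above 0.0025 m and z of key_c in the frame of console above 0.0595 m) or (distance of key_d from where it was at the start of the episode above 0.0025 m and z of key_d in the frame of console above 0.0595 m))), for 0.2 s.
At the end, for the whole second after the job is handed in: the key that was latched has risen and all four key tops stand at least 59.5 mm above the table (free height 61 mm), and the spool, jar and ring are upright, at rest and within 15 mm of where they began (all of step 5 and distance of each of spool, tack_jar, tape_roll from where it was at the start of the episode below 0.015 m and angle between each of spool, tack_jar, tape_roll's own z axis and vertical below 0.2 rad and linear speed of each of spool, tack_jar, tape_roll below 0.02 m/s); the robot touches nothing.
It fails at once if a key that was not latched is pushed more than 7.5 mm down (distance of any of key_a, key_b, key_c, key_d from where it was at the start of the episode above 0.0075 m).
It fails at once if the spool, jar or ring is moved by more than 15 mm or lifted or tipped (distance of any of spool, tack_jar, tape_roll from where it was at the start of the episode above 0.015 m or height (world z) of any of spool, tack_jar, tape_roll above 0.01 m or angle between any of spool, tack_jar, tape_roll's own z axis and vertical above 0.3 rad).
It also fails if it takes over 48 s, if anything falls off the work surface, if the arm or the gripper's body presses on something with over 40 N, if the wrist force passes 120 N, or if a joint passes its speed limit or range.

## Working session

There is one attempt and no reset: what is moved stays moved. The work goes in short steps, Python scripts to look and compute and a tool call to move; the robot and the scene stay as the last step left them, time stands still between calls to the robot, and variables do not carry over. Pictures are saved under pics/ and viewed, at most 10 in all, crops included, and the job is handed in when it is done.

Besides the shell and the picture viewer there is one more tool, called after "Request:" as a command line: name --argument value ..., lists and objects as JSON in quotes. move_arm: Moves the arm, as the interface text tells. Its arguments: {"type":"object","properties":{"jaw":{"type":"array","items":{"type":"number"}},"dp":{"type":"array","items":{"type":"array","items":{"type":"number"}}},"turn":{"type":"array","items":{"type":"array","items":{"type":"number"}}},"force":{"type":"number"}},"required":["jaw","dp","turn"]}

```bash
mkdir -p pics; cat > h.py <<'E'
import numpy as np,cv2
from rig import observe,cams,ticket
def ray(cam,u,v):
    c=cams.calibration(cam);f=200/np.tan(np.radians(c["vertical_fov"])/2)
    V=np.array(c["view"]);R=V[:3,:3];t=V[:3,3]
    d=R.T@np.array([(u-c["cx"])/f,-(v-c["cy"])/f,-1.]);return -R.T@t,d
def atdepth(cam,u,v,z):
    o,d=ray(cam,u,v);return o+d*z
def atz(cam,u,v,h):
    o,d=ray(cam,u,v);return o+d*(h-o[2])/d[2]
E
python3 - <<'E'
from h import *
for n in("top","scene"):
    im,dp=cams.get_image(n);cv2.imwrite(f"pics/{n}0.png",im[:,:,::-1])
    c=cams.calibration(n);print({k:v for k,v in c.items() if k!="view"},ray(n,320,200))
    for q,h in(("lamp",.055),("key_a",.061),("console",0),("spool",0),("tack_jar",0),("tape_roll",0)):
        for r in cams.mark_of(n,q)[:5]:
            u,v=r["location"][0]*640,r["location"][1]*400
            z=dp[min(399,int(v)),min(639,int(u))]
            print(n,q,round(r["p"],2),round(u,1),round(v,1),atz(n,u,v,h).round(4),atdepth(n,u,v,z).round(4))
s=observe();print(s["time_s"],s["position"],s["tool_rot"],s["ft_force"])
E
```

```text
{'vertical_fov': 55.60421975702914, 'cx': 319.1529060661743, 'cy': 195.86500652337077} (array([0.46785487, 0.0102701 , 0.76071938]), array([ 0.1853027 , -0.00707723, -0.98271901]))
top lamp 0.58 236.6 191.0 [0.6206 0.1635 0.055 ] [0.621  0.1639 0.0531]
top key_a 0.59 262.4 193.8 [0.6132 0.1135 0.061 ] [0.6142 0.1142 0.0561]
top key_a 0.57 311.5 207.7 [0.5854 0.0214 0.061 ] [0.5852 0.0213 0.0623]
top key_a 0.55 288.0 199.7 [0.6012 0.0653 0.061 ] [0.6015 0.0654 0.0596]
top key_a 0.47 331.8 211.7 [ 0.5773 -0.0164  0.061 ] [ 0.5774 -0.0164  0.0606]
top console 0.86 303.9 209.6 [0.5919 0.0378 0.    ] [0.584  0.0361 0.0483]
top spool 0.9 335.1 147.2 [ 0.7236 -0.0286  0.    ] [ 0.7028 -0.0254  0.0618]
top tack_jar 0.88 267.9 150.8 [0.7177 0.1123 0.    ] [0.6976 0.1042 0.061 ]
top tape_roll 0.69 406.6 240.9 [ 0.5257 -0.167   0.    ] [ 0.5255 -0.1667  0.0016]
{'vertical_fov': 47.13074895630081, 'cx': 311.9315621180916, 'cy': 198.8499573617816} (array([ 0.87355748, -0.38896929,  0.74292776]), array([-0.30806519,  0.4900362 , -0.8156447 ]))
scene lamp 0.79 361.1 155.5 [0.6253 0.1586 0.055 ] [0.
[... 257 characters left out ...]
key_a 0.47 342.0 166.3 [0.6097 0.1104 0.061 ] [0.6091 0.1115 0.0595]
scene console 0.62 318.9 198.9 [0.5897 0.0585 0.    ] [0.608  0.0296 0.0479]
scene console 0.33 341.9 165.3 [0.5845 0.1573 0.    ] [0.608  0.113  0.0603]
scene spool 0.83 355.9 259.6 [ 0.7187 -0.0205  0.    ] [ 0.7277 -0.0419  0.0432]
scene tack_jar 0.57 383.6 213.2 [0.7143 0.0962 0.    ] [0.7182 0.0845 0.018 ]
scene tape_roll 0.84 216.9 266.6 [ 0.5134 -0.1665  0.    ] [ 0.513  -0.1662 -0.0009]
0.7 [ 0.24897523 -0.49038661  0.20034486] [[ 8.91639012e-01  4.52747028e-01 -2.52239317e-05]
 [ 4.52747028e-01 -8.91639013e-01 -1.36053352e-05]
 [-2.86504166e-05  7.10987584e-07 -1.00000000e+00]] [-0.05773599  0.16869446 -0.46567095]
```

```bash
python3 - <<'E'
from h import *
im,dp=cams.get_image("top")
im2,dp2=cams.get_image("scene")
cv2.imwrite("pics/both.png",np.hstack([cv2.resize(im[110:290,170:470],(390,234)),cv2.resize(im2[110:300,190:430],(400,317))[:234]])[:,:,::-1])
for n,I,D in(("top",im,dp),("scene",im2,dp2)):
    for r in cams.outline_of(n,"key_a")[:6]:
        m=r["mask"];v,u=np.nonzero(m)
        P=np.array([atdepth(n,a,b,D[b,a]) for a,b in zip(u,v) if D[b,a]>0])
        top=P[P[:,2]>np.percentile(P[:,2],40)]
        k=P[(P[:,2]>.053)]
        k0=k if len(k)else P
        mid=(k0.min(0)+k0.max(0))/2
        print(n,round(r["p"],2),m.sum(),u.mean().round(1),v.mean().round(1),"mean",P.mean(0).round(4),"topmed",np.median(k0,0).round(4),mid.round(4),atz(n,u.mean(),v.mean(),.06).round(4))
    r=cams.outline_of(n,"console")[0];v,u=np.nonzero(r["mask"])
    P=np.array([atdepth(n,a,b,D[b,a]) for a,b in zip(u,v) if D[b,a]>0])
    f=P[(P[:,2]>.035)&(P[:,2]<.075)]
    print(n,"console face",np.median(f[:,2]),cv2.minAreaRect((f[:,:2]*1000).astype(np.float32)))
E
```

```text
top 0.74 137 286.7 201.0 mean [0.5988 0.0678 0.0604] topmed [0.599  0.0673 0.0605] [0.599  0.0682 0.0589] [0.5989 0.0679 0.06  ]
top 0.56 142 262.6 194.6 mean [0.6125 0.1138 0.0563] topmed [0.6121 0.1147 0.0564] [0.612  0.1139 0.0568] [0.6118 0.1133 0.06  ]
top 0.55 173 310.9 206.7 mean [0.5874 0.0225 0.0598] topmed [0.5876 0.0222 0.0606] [0.5881 0.0223 0.0588] [0.5874 0.0225 0.06  ]
top 0.45 178 336.1 212.8 mean [ 0.5753 -0.0246  0.0594] topmed [ 0.5752 -0.0242  0.0607] [ 0.5754 -0.0244  0.0591] [ 0.5752 -0.0245  0.06  ]Traceback (most recent call last):
  File "<stdin>", line 15, in <module>
  File "h.py", line 8, in atdepth
    o,d=ray(cam,u,v);return o+d*z
        ~~~^^^^^^^^^
  File "h.py", line 4, in ray
    c=cams.calibration(cam);f=200/np.tan(np.radians(c["vertical_fov"])/2)
ValueError: time passes only in moves, steps and waits
```

View pics/top0.png

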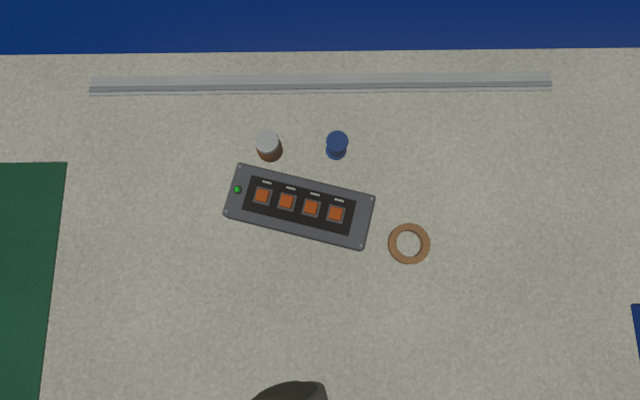

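View pics/scene0.png

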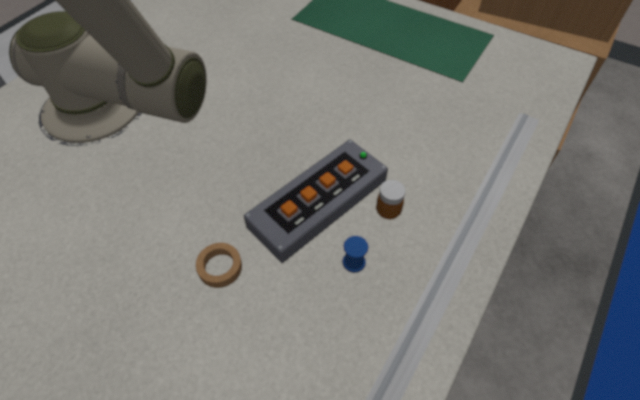

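The top view shows the lamp at (237,189) and the keys at about (262,195), (286,201), (311,207) and (336,213). All four lie on one 48 mm pitch line, and the spool and jar are beyond the console. By depth, key 1 reads about 4 mm lower than the others. I'll move above key 1 with the jaw shut.

Request:
move_arm --jaw '[0,0,0,0,0,0,0,0,0,0,0,0]' --dp '[[2.98,-1.87,0],[2.98,-1.87,0],[2.98,-1.87,0],[2.98,-1.87,0],[2.98,-1.87,0],[2.98,-1.87,0],[2.98,-1.87,0],[2.98,-1.87,0],[2.98,-1.87,0],[2.98,-1.87,0],[2.98,-1.87,0],[2.98,-1.87,0]]' --turn '[[0,0,0],[0,0,0],[0,0,0],[0,0,0],[0,0,0],[0,0,0],[0,0,0],[0,0,0],[0,0,0],[0,0,0],[0,0,0],[0,0,0]]' --force 20

```text
time_s: 1.9
position: [0.4669, -0.1268, 0.2005]
tool_rot: [[0.892, 0.453, 0.0], [0.453, -0.892, -0.0], [0.0, 0.0, -1.0]]
ft_force: [0.3, -0.4, -0.4]
grip_width: 0.0
gripper_force: 0.0
```

Request:
move_arm --jaw '[0,0,0,0,0,0,0,0,0,0]' --dp '[[2.98,-1.87,0],[2.98,-1.87,0],[2.98,-1.87,0],[2.98,-1.87,0],[2.98,-1.87,0],[2.98,-1.87,0],[2.98,-1.87,0],[2.98,-1.87,0],[0,0,0],[0,0,0]]' --turn '[[0,0,0],[0,0,0],[0,0,0],[0,0,0],[0,0,0],[0,0,0],[0,0,0],[0,0,0],[0,0,0],[0,0,0]]'

```text
time_s: 2.73
position: [0.6113, 0.1143, 0.1996]
tool_rot: [[0.891, 0.455, -0.001], [0.455, -0.891, -0.0], [-0.001, -0.0, -1.0]]
ft_force: [0.1, -0.2, 0.4]
grip_width: -0.0
gripper_force: 0.0
```

Request:
move_arm --jaw '[0,0,0,0,0,0,0,0]' --dp '[[0,0,3],[0,0,3],[0,0,3],[0,0,2.5],[0,0,1],[0,0,0.5],[0,0,0],[0,0,0]]' --turn '[[0,0,0],[0,0,0],[0,0,0],[0,0,0],[0,0,0],[0,0,0],[0,0,0],[0,0,0]]'

```text
time_s: 3.4
position: [0.6119, 0.1126, 0.0719]
tool_rot: [[0.892, 0.452, 0.002], [0.452, -0.892, -0.0], [0.002, 0.001, -1.0]]
ft_force: [-0.4, -0.4, 0.0]
grip_width: -0.0001
gripper_force: 0.0
```

Request:
move_arm --jaw '[0,0,0,0,0]' --dp '[[0,0,0.2],[0,0,0.2],[0,0,0.2],[0,0,0],[0,0,0]]' --turn '[[0,0,0],[0,0,0],[0,0,0],[0,0,0],[0,0,0]]'

```text
time_s: 3.82
position: [0.6111, 0.1129, 0.0644]
tool_rot: [[0.892, 0.453, 0.0], [0.453, -0.892, -0.0], [0.0, 0.0, -1.0]]
ft_force: [0.3, 0.9, -0.2]
grip_width: -0.0001
gripper_force: 0.0
```

Request:
move_arm --jaw '[0,0,0,0,0]' --dp '[[0,0,0.2],[0,0,0.2],[0,0,0.15],[0,0,0],[0,0,0]]' --turn '[[0,0,0],[0,0,0],[0,0,0],[0,0,0],[0,0,0]]'

```text
time_s: 4.23
position: [0.611, 0.1129, 0.0587]
tool_rot: [[0.892, 0.453, -0.0], [0.453, -0.892, 0.0], [-0.0, -0.0, -1.0]]
ft_force: [0.2, -1.4, -0.7]
grip_width: 0.0002
gripper_force: 0.0
```

Request:
move_arm --jaw '[0]' --dp '[[0,0,0]]' --turn '[[0,0,0]]'

```text
time_s: 4.32
position: [0.6112, 0.1129, 0.0588]
tool_rot: [[0.892, 0.453, 0.0], [0.453, -0.892, 0.0], [0.0, 0.0, -1.0]]
ft_force: [0.2, -0.5, 1.3]
grip_width: -0.0
gripper_force: 0.0
```

Request:
move_arm --jaw '[0,0,0]' --dp '[[0,0,0.2],[0,0,0],[0,0,0]]' --turn '[[0,0,0],[0,0,0],[0,0,0]]'

```text
time_s: 4.57
position: [0.611, 0.1129, 0.0567]
tool_rot: [[0.892, 0.453, -0.0], [0.453, -0.892, 0.0], [-0.0, -0.0, -1.0]]
ft_force: [-0.7, 0.2, -0.4]
grip_width: -0.0002
gripper_force: 0.0
```

Request:
move_arm --jaw '[0]' --dp '[[0,0,0]]' --turn '[[0,0,0]]'

```text
time_s: 4.65
position: [0.6111, 0.1129, 0.0568]
tool_rot: [[0.892, 0.453, 0.0], [0.453, -0.892, -0.0], [-0.0, 0.0, -1.0]]
ft_force: [1.0, 0.7, -0.6]
grip_width: -0.0002
gripper_force: 0.0
```

Request:
move_arm --jaw '[0]' --dp '[[0,0,0]]' --turn '[[0,0,0]]'

```text
time_s: 4.73
position: [0.6111, 0.1129, 0.0569]
tool_rot: [[0.892, 0.453, 0.0], [0.453, -0.892, 0.0], [0.0, 0.0, -1.0]]
ft_force: [0.5, -0.2, 0.4]
grip_width: 0.0
gripper_force: 0.0
```

Request:
move_arm --jaw '[0,0,0]' --dp '[[0,0,0.2],[0,0,0],[0,0,0]]' --turn '[[0,0,0],[0,0,0],[0,0,0]]'

```text
time_s: 4.98
position: [0.611, 0.1129, 0.0546]
tool_rot: [[0.892, 0.453, -0.0], [0.453, -0.892, 0.0], [-0.0, -0.0, -1.0]]
ft_force: [-0.9, -0.9, 0.4]
grip_width: 0.0002
gripper_force: 0.0
```

Request:
move_arm --jaw '[0]' --dp '[[0,0,0]]' --turn '[[0,0,0]]'

```text
time_s: 5.07
position: [0.6111, 0.1129, 0.0548]
tool_rot: [[0.892, 0.453, -0.0], [0.453, -0.892, 0.0], [-0.0, -0.0, -1.0]]
ft_force: [-0.3, 0.2, -0.0]
grip_width: 0.0001
gripper_force: 0.0
```

Request:
move_arm --jaw '[0]' --dp '[[0,0,0]]' --turn '[[0,0,0]]'

```text
time_s: 5.15
position: [0.6111, 0.1129, 0.0548]
tool_rot: [[0.892, 0.453, 0.0], [0.453, -0.892, 0.0], [0.0, 0.0, -1.0]]
ft_force: [-0.5, -0.2, -0.4]
grip_width: 0.0003
gripper_force: 0.0
```

Request:
move_arm --jaw '[0,0,0]' --dp '[[0,0,0.1],[0,0,0],[0,0,0]]' --turn '[[0,0,0],[0,0,0],[0,0,0]]'

```text
time_s: 5.4
position: [0.6111, 0.1129, 0.0538]
tool_rot: [[0.892, 0.453, -0.0], [0.453, -0.892, 0.0], [-0.0, -0.0, -1.0]]
ft_force: [-0.0, 0.2, -0.3]
grip_width: -0.0002
gripper_force: 0.0
```

```bash
python3 - <<'E'
from h import *
F=[]
for i in range(4):
    im,dp=cams.get_image("scene"); s=observe();F.append(s["ft_force"][2])
print(np.round(F,2),s["position"],s["time_s"])
cv2.imwrite("pics/s1.png",cv2.resize(im[90:270,230:450],(792,594) if 0 else (726,594),interpolation=cv2.INTER_CUBIC)[:,:,::-1])
E
```

```text
[-0.15  0.19 -0.09 -0.04] [0.61110686 0.11289112 0.05385467] 5.6
```

View pics/s1.png

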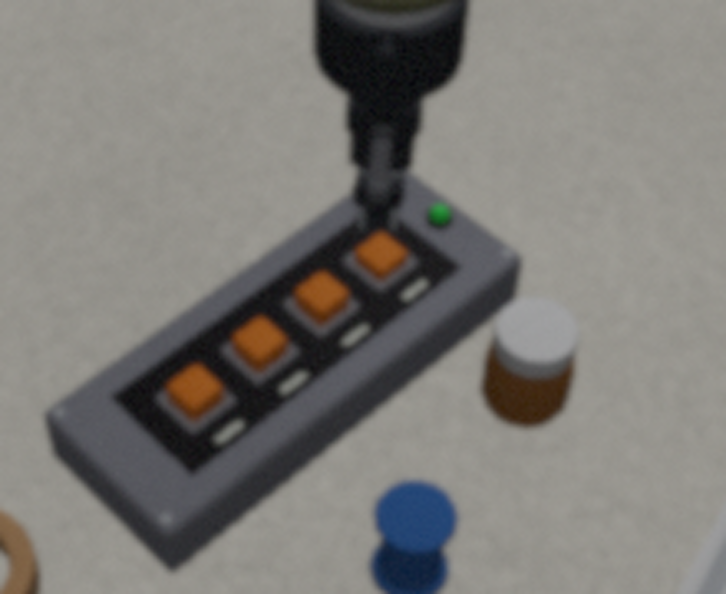

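The fingertips end at about pixel (345,157), behind and above key 1 at (345,167). So they aren't on the key. I'll locate the tip by depth.

```bash
python3 - <<'E'
from h import *
s=observe();p=np.array(s["position"]);print(s["grip_width"])
for n in("scene","top"):
    im,D=cams.get_image(n);c=cams.calibration(n)
    f=200/np.tan(np.radians(c["vertical_fov"])/2);V=np.array(c["view"])
    def proj(P):
        q=V[:3,:3]@P+V[:3,3];return c["cx"]+f*q[0]/-q[2],c["cy"]-f*q[1]/-q[2]
    print(n,"tcp px",proj(p),"key1",proj(np.array([.612,.1137,.057])))
    o,_=ray(n,0,0);R=V[:3,:3]
    v,u=np.mgrid[0:400,0:640]
    d=np.stack([(u-c["cx"])/f,-(v-c["cy"])/f,-np.ones(u.shape)],-1)@R
    P=o+d*D[...,None]
    m=(D>0)&(np.linalg.norm(P[...,:2]-p[:2],axis=-1)<.06)&(P[...,2]>.05)&(P[...,2]<.16)
    Q=P[m]
    col=im[m].astype(int);dark=(col.max(1)<90)
    for lo in np.arange(.05,.16,.01):
        k=Q[(Q[:,2]>=lo)&(Q[:,2]<lo+.01)&dark]
        if len(k)>2:print(lo.round(3),len(k),np.median(k,0).round(4),k.min(0).round(4),k.max(0).round(4))
    if n=="scene":
        np.set_printoptions(linewidth=200)
        for r in range(146,170,2):print(r,[tuple((P[r,q]*1000).astype(int)) for q in (340,343,346,349)],im[r,344])
E
```

```text
9.761204767628528e-05
scene tcp px (np.float64(343.13660473898886), np.float64(168.13697440900611)) key1 (np.float64(343.8135342132764), np.float64(167.01622412760133))
0.05 161 [0.6113 0.0989 0.0512] [0.5723 0.0537 0.05  ] [0.6465 0.1651 0.0594]
0.06 6 [0.5888 0.063  0.062 ] [0.5864 0.0563 0.0602] [0.6025 0.0813 0.0632]
0.08 8 [0.6117 0.1068 0.0882] [0.6038 0.1036 0.0867] [0.621  0.1137 0.089 ]
0.09 29 [0.6171 0.1046 0.0974] [0.603  0.0974 0.0901] [0.6221 0.1133 0.0999]
0.1 34 [0.615  0.103  0.1056] [0.6032 0.0968 0.1   ] [0.6223 0.1123 0.1095]
0.11 17 [0.6159 0.1016 0.1137] [0.6106 0.0975 0.1106] [0.6221 0.1049 0.1165]
0.13 7 [0.6281 0.0958 0.1365] [0.6069 0.0873 0.1353] [0.6336 0.1112 0.1397]
0.14 10 [0.6231 0.0994 0.1473] [0.6075 0.0803 0.1458] [0.6394 0.1063 0.1496]
0.15 60 [0.624  0.0986 0.1555] [0.6036 0.0659 0.1502] [0.6385 0.1249 0.16  ]
146 [(np.int64(631), np.int64(58), np.int64(180)), (np.int64(635), np.int64(61), np.int64(179)), (np.int64(639), np.int64(63), np.int64(180)), (np.int64(644), np.int64(65), np.int64(181))] [62 63 66]
148 [(np.int64(632), np.int64(56), np.int
[... 1773 characters left out ...]
 [(np.int64(604), np.int64(111), np.int64(57)), (np.int64(610), np.int64(113), np.int64(59)), (np.int64(615), np.int64(116), np.int64(59)), (np.int64(620), np.int64(118), np.int64(60))] [149  86  31]
168 [(np.int64(608), np.int64(105), np.int64(59)), (np.int64(612), np.int64(108), np.int64(59)), (np.int64(617), np.int64(112), np.int64(59)), (np.int64(622), np.int64(114), np.int64(59))] [147  83  28]
top tcp px (np.float64(263.24161233024495), np.float64(195.62668282496665)) key1 (np.float64(262.5841754527108), np.float64(194.84293294013838))
0.05 10 [0.5976 0.058  0.0552] [0.587  0.0546 0.0506] [0.6148 0.075  0.0587]
0.15 6 [0.622  0.0644 0.1554] [0.6208 0.0611 0.1501] [0.6242 0.0666 0.1586]
```

The reported xy agrees with the depth, but the real fingertips sit at z ≈ 0.087, about 30 mm above the reported TCP. From here I go by force and depth, not the reported z.

Request:
move_arm --jaw '[0,0,0,0,0,0,0]' --dp '[[0,0,0.4],[0,0,0.4],[0,0,0.4],[0,0,0.3],[0,0,0.2],[0,0,0],[0,0,0]]' --turn '[[0,0,0],[0,0,0],[0,0,0],[0,0,0],[0,0,0],[0,0,0],[0,0,0]]'

```text
time_s: 6.28
position: [0.6111, 0.1129, 0.0367]
tool_rot: [[0.892, 0.453, -0.0], [0.453, -0.892, 0.0], [-0.0, -0.0, -1.0]]
ft_force: [-0.4, -0.3, -0.1]
grip_width: -0.0
gripper_force: 0.0
```

```bash
cat > f.py <<'E'
from h import *
import sys
N=int(sys.argv[1]);F=[]
for i in range(N):
    im,dp=cams.get_image("scene");s=observe();F.append(s["ft_force"])
F=np.array(F);print("F",F.mean(0).round(2),"sd",(F.std(0)/N**.5).round(2),np.round(s["position"],4),s["time_s"])
if len(sys.argv)>2:
    cv2.imwrite(sys.argv[2],cv2.resize(im[90:270,230:450],(726,594),interpolation=cv2.INTER_CUBIC)[:,:,::-1])
    c=cams.calibration("scene");f=200/np.tan(np.radians(c["vertical_fov"])/2);V=np.array(c["view"])
    o=-V[:3,:3].T@V[:3,3];v,u=np.mgrid[0:400,0:640]
    P=o+(np.stack([(u-c["cx"])/f,-(v-c["cy"])/f,-np.ones(u.shape)],-1)@V[:3,:3])*dp[...,None]
    p=np.array(s["position"]);col=im.astype(int)
    m=(dp>0)&(np.linalg.norm(P[...,:2]-p[:2],axis=-1)<.04)&(P[...,2]<.12)&(col.max(-1)<90)&(P[...,2]>.0625)
    Q=P[m];Q=Q[np.argsort(Q[:,2])][:12];print(Q.round(4).tolist())
E
python3 f.py 4 pics/s2.png
```

```text
F [ 0.07 -0.27 -0.12] sd [0.27 0.35 0.18] [0.6112 0.1129 0.037 ] 6.4833
[[0.5923, 0.08, 0.0642], [0.606, 0.1047, 0.0714], [0.6045, 0.1035, 0.0717], [0.6214, 0.1119, 0.0738], [0.6043, 0.1037, 0.0742], [0.6201, 0.1103, 0.0747], [0.6036, 0.1048, 0.0757], [0.6198, 0.1144, 0.0762], [0.6055, 0.1052, 0.0764], [0.6228, 0.113, 0.0765], [0.6213, 0.1117, 0.0769], [0.6074, 0.1019, 0.0781]]
```

View pics/s2.png

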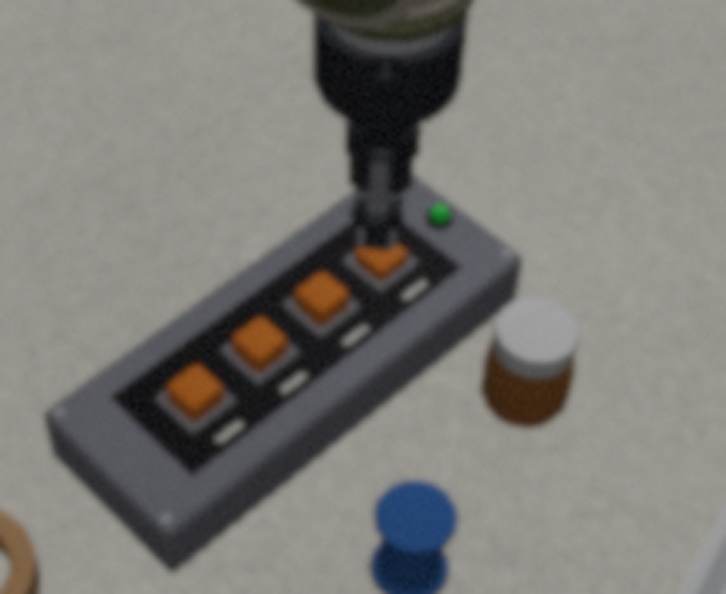

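The tip is now at z ≈ 0.071 over key 1, which is partly covered at crop (380,250). I'll step down gently.

Request:
move_arm --jaw '[0,0,0,0,0]' --dp '[[0,0,0.3],[0,0,0.3],[0,0,0.2],[0,0,0],[0,0,0]]' --turn '[[0,0,0],[0,0,0],[0,0,0],[0,0,0],[0,0,0]]'

```text
time_s: 6.9
position: [0.611, 0.1129, 0.0286]
tool_rot: [[0.892, 0.453, -0.0], [0.453, -0.892, -0.0], [-0.0, -0.0, -1.0]]
ft_force: [0.1, -0.8, -0.4]
grip_width: 0.0002
gripper_force: 0.0
```

```bash
python3 f.py 4 pics/s3.png
```

```text
F [ 0.24  0.67 -0.06] sd [0.13 0.17 0.16] [0.6112 0.1129 0.0289] 7.1
[[0.5916, 0.0811, 0.0626], [0.6063, 0.1047, 0.0627], [0.6202, 0.111, 0.0652], [0.6047, 0.1035, 0.0659], [0.62, 0.1112, 0.0678], [0.6072, 0.103, 0.068], [0.6219, 0.1116, 0.0686], [0.6046, 0.1035, 0.0687], [0.6106, 0.1009, 0.0693], [0.6139, 0.1026, 0.0697], [0.6187, 0.1056, 0.0697], [0.6066, 0.1037, 0.0699]]
```

Request:
move_arm --jaw '[0,0,0,0]' --dp '[[0,0,0.2],[0,0,0],[0,0,0],[0,0,0]]' --turn '[[0,0,0],[0,0,0],[0,0,0],[0,0,0]]'

```text
time_s: 7.43
position: [0.6111, 0.1129, 0.0268]
tool_rot: [[0.892, 0.453, -0.0], [0.453, -0.892, 0.0], [-0.0, -0.0, -1.0]]
ft_force: [0.7, -0.4, 0.8]
grip_width: -0.0002
gripper_force: 0.0
```

```bash
python3 f.py 4
```

```text
F [-0.22  0.14  0.31] sd [0.09 0.32 0.13] [0.6111 0.1129 0.0269] 7.6333
```

Request:
move_arm --jaw '[0,0,0,0]' --dp '[[0,0,0.15],[0,0,0],[0,0,0],[0,0,0]]' --turn '[[0,0,0],[0,0,0],[0,0,0],[0,0,0]]'

```text
time_s: 7.97
position: [0.6113, 0.1129, 0.0255]
tool_rot: [[0.892, 0.453, 0.0], [0.453, -0.892, 0.0], [0.0, 0.0, -1.0]]
ft_force: [-0.5, 0.4, 1.9]
grip_width: 0.0001
gripper_force: 0.9
```

```bash
python3 f.py 4
```

```text
F [ 0.43 -0.05  1.44] sd [0.02 0.24 0.2 ] [0.6113 0.1129 0.0255] 8.1667
```

Request:
move_arm --jaw '[0,0,0,0]' --dp '[[0,0,0.1],[0,0,0],[0,0,0],[0,0,0]]' --turn '[[0,0,0],[0,0,0],[0,0,0],[0,0,0]]'

```text
time_s: 8.5
position: [0.6113, 0.1129, 0.0244]
tool_rot: [[0.892, 0.453, 0.0], [0.453, -0.892, 0.0], [0.0, 0.0, -1.0]]
ft_force: [0.4, 0.1, 2.1]
grip_width: -0.0
gripper_force: 1.1
```

```bash
python3 f.py 4
```

```text
F [1.43 0.07 2.32] sd [0.21 0.18 0.19] [0.6112 0.1129 0.0244] 8.7
```

Key 1 gave 2.3 N, with contact at reported z ≈ 0.026. Next is key 2.

Request:
move_arm --jaw '[0,0,0,0,0,0,0,0,0,0]' --dp '[[0,0,-1],[0,0,-1],[-1.1,1.2,0],[-1,1.15,0],[-1,1.15,0],[0,0,0],[0,0,0.6],[0,0,0.4],[0,0,0.2],[0,0,0]]' --turn '[[0,0,0],[0,0,0],[0,0,0],[0,0,0],[0,0,0],[0,0,0],[0,0,0],[0,0,0],[0,0,0],[0,0,0]]'

```text
time_s: 9.53
position: [0.5989, 0.0682, 0.0314]
tool_rot: [[0.891, 0.453, -0.002], [0.453, -0.891, 0.0], [-0.001, -0.001, -1.0]]
ft_force: [-0.5, -0.6, -0.4]
grip_width: -0.0
gripper_force: 0.0
```

```bash
python3 f.py 4
```

```text
F [-0.17  0.07  0.51] sd [0.14 0.17 0.13] [0.5994 0.0679 0.0324] 9.7333
```

Request:
move_arm --jaw '[0,0,0,0,0]' --dp '[[0,0,0.2],[0,0,0.15],[0,0,0],[0,0,0],[0,0,0]]' --turn '[[0,0,0],[0,0,0],[0,0,0],[0,0,0],[0,0,0]]'

```text
time_s: 10.15
position: [0.5995, 0.0678, 0.029]
tool_rot: [[0.892, 0.453, 0.001], [0.453, -0.892, 0.0], [0.001, 0.0, -1.0]]
ft_force: [1.6, 1.3, 1.4]
grip_width: 0.0002
gripper_force: 0.8
```

```bash
python3 f.py 4
```

```text
F [0.72 0.8  1.6 ] sd [0.2  0.2  0.21] [0.5994 0.0677 0.0289] 10.35
```

Key 2 made contact at 0.029, so it is free. Next is key 3.

Request:
move_arm --jaw '[0,0,0,0,0,0,0,0,0,0,0,0]' --dp '[[0,0,-1],[0,0,-1],[-1.1,1.2,0],[-1,1.15,0],[-1,1.15,0],[0,0,0],[0,0,0.8],[0,0,0.6],[0,0,0.4],[0,0,0.2],[0,0,0],[0,0,0]]' --turn '[[0,0,0],[0,0,0],[0,0,0],[0,0,0],[0,0,0],[0,0,0],[0,0,0],[0,0,0],[0,0,0],[0,0,0],[0,0,0],[0,0,0]]'

```text
time_s: 11.35
position: [0.5874, 0.0229, 0.0288]
tool_rot: [[0.891, 0.453, -0.0], [0.453, -0.891, 0.0], [-0.0, -0.0, -1.0]]
ft_force: [-0.9, 0.9, 2.4]
grip_width: -0.0002
gripper_force: 0.8
```

```bash
python3 f.py 4
```

```text
F [-0.31  0.64  0.92] sd [0.22 0.31 0.11] [0.5877 0.0226 0.0291] 11.55
```

Request:
move_arm --jaw '[0,0,0]' --dp '[[0,0,0.1],[0,0,0],[0,0,0]]' --turn '[[0,0,0],[0,0,0],[0,0,0]]'

```text
time_s: 11.8
position: [0.5877, 0.0224, 0.0279]
tool_rot: [[0.892, 0.453, 0.001], [0.453, -0.892, 0.0], [0.001, 0.0, -1.0]]
ft_force: [0.8, 2.5, 1.3]
grip_width: 0.0001
gripper_force: 1.0
```

```bash
python3 f.py 4
```

```text
F [0.1  1.42 1.74] sd [0.08 0.09 0.22] [0.5877 0.0224 0.0279] 12.0
```

Request:
move_arm --jaw '[0,0,0,0,0,0,0,0,0,0,0,0]' --dp '[[0,0,-1],[0,0,-1],[-1.1,1.2,0],[-1,1.2,0],[-1.1,1.2,0],[0,0,0],[0,0,0.8],[0,0,0.6],[0,0,0.4],[0,0,0.2],[0,0,0],[0,0,0]]' --turn '[[0,0,0],[0,0,0],[0,0,0],[0,0,0],[0,0,0],[0,0,0],[0,0,0],[0,0,0],[0,0,0],[0,0,0],[0,0,0],[0,0,0]]'

```text
time_s: 13.0
position: [0.5751, -0.0236, 0.0277]
tool_rot: [[0.891, 0.453, -0.001], [0.453, -0.891, 0.0], [-0.0, -0.001, -1.0]]
ft_force: [-1.7, 1.9, 1.7]
grip_width: 0.0002
gripper_force: 1.0
```

```bash
python3 f.py 4 pics/s4.png
```

```text
F [-0.19  1.25  1.94] sd [0.33 0.07 0.13] [ 0.5754 -0.0239  0.0281] 13.2
[[0.5854, -0.0248, 0.0647], [0.5841, -0.026, 0.0652], [0.5834, -0.0249, 0.0665], [0.579, -0.0342, 0.0682], [0.5859, -0.0252, 0.0687], [0.5824, -0.0326, 0.0689], [0.5778, -0.0355, 0.0689], [0.584, -0.0319, 0.0693], [0.5813, -0.0342, 0.07], [0.5746, -0.0368, 0.0712], [0.5864, -0.0321, 0.0714], [0.578, -0.0354, 0.0721]]
```

All four keys have been tapped, and key 1 is the latched one: contact at 0.026, against about 0.0295 for the rest. Going back to press it.

Request:
move_arm --jaw '[0,0,0,0,0,0,0,0,0,0,0]' --dp '[[0,0,-1],[0,0,-1],[2.35,-2.65,0],[2.35,-2.65,0],[2.35,-2.65,0],[2.4,-2.65,0],[0,0,0],[0,0,0],[0,0,0.8],[0,0,0.8],[0,0,0]]' --turn '[[0,0,0],[0,0,0],[0,0,0],[0,0,0],[0,0,0],[0,0,0],[0,0,0],[0,0,0],[0,0,0],[0,0,0],[0,0,0]]'

```text
time_s: 14.12
position: [0.6105, 0.1118, 0.03]
tool_rot: [[0.892, 0.451, -0.003], [0.451, -0.892, -0.0], [-0.003, -0.001, -1.0]]
ft_force: [-0.8, 0.1, -0.2]
grip_width: 0.0001
gripper_force: 0.0
```

Request:
move_arm --jaw '[0,0,0,0,0,0]' --dp '[[0,0,0.3],[0,0,0.3],[0,0,0.3],[0,0,0.1],[0,0,0],[0,0,0]]' --turn '[[0,0,0],[0,0,0],[0,0,0],[0,0,0],[0,0,0],[0,0,0]]'

```text
time_s: 14.62
position: [0.6117, 0.1129, 0.0221]
tool_rot: [[0.892, 0.453, 0.001], [0.453, -0.892, -0.0], [0.0, 0.0, -1.0]]
ft_force: [0.0, -1.1, 2.2]
grip_width: -0.0003
gripper_force: 1.3
```

Request:
move_arm --jaw '[0,0,0]' --dp '[[0,0,0.15],[0,0,0.1],[0,0,0]]' --turn '[[0,0,0],[0,0,0],[0,0,0]]'

```text
time_s: 14.87
position: [0.6118, 0.113, 0.0201]
tool_rot: [[0.892, 0.453, 0.001], [0.453, -0.892, -0.0], [0.001, 0.001, -1.0]]
ft_force: [-1.3, -3.4, 7.3]
grip_width: 0.0
gripper_force: 3.8
```

```bash
python3 f.py 3
```

```text
F [-1.8  -3.09  8.04] sd [0.26 0.17 0.12] [0.6118 0.113  0.0201] 15.0167
```

The key is at its stop, with 8 N against the 4.5 N it takes to press fully. I'll nudge a little further and release.

Request:
move_arm --jaw '[0,0,0,0,0,0,0,0]' --dp '[[0,0,0.05],[0,0,0],[0,0,-0.5],[0,0,-1],[0,0,-3],[0,0,-4],[0,0,-4],[0,0,0]]' --turn '[[0,0,0],[0,0,0],[0,0,0],[0,0,0],[0,0,0],[0,0,0],[0,0,0],[0,0,0]]'

```text
time_s: 15.68
position: [0.6147, 0.1136, 0.1525]
tool_rot: [[0.891, 0.453, 0.014], [0.453, -0.891, 0.0], [0.013, 0.006, -1.0]]
ft_force: [0.1, 0.3, 1.3]
grip_width: 0.0
gripper_force: 0.0
```

Request:
move_arm --jaw '[0,0,0,0,0,0,0]' --dp '[[-4,0,0],[-4,0,0],[-4,0,0],[-4,0,0],[0,0,0],[0,0,0],[0,0,0]]' --turn '[[0,0,0],[0,0,0],[0,0,0],[0,0,0],[0,0,0],[0,0,0],[0,0,0]]'

```text
time_s: 16.27
position: [0.4696, 0.0408, 0.1444]
tool_rot: [[0.892, 0.452, 0.002], [0.452, -0.892, 0.0], [0.002, 0.001, -1.0]]
ft_force: [-0.2, 0.2, -0.1]
grip_width: 0.0002
gripper_force: 0.0
```

```bash
python3 - <<'E'
from h import *
for n in("top","scene"):
    im,D=cams.get_image(n)
    if n=="scene":cv2.imwrite("pics/s5.png",cv2.resize(im[90:270,230:450],(726,594),interpolation=cv2.INTER_CUBIC)[:,:,::-1])
    c=cams.calibration(n);f=200/np.tan(np.radians(c["vertical_fov"])/2);V=np.array(c["view"])
    o=-V[:3,:3].T@V[:3,3];v,u=np.mgrid[0:400,0:640]
    P=o+(np.stack([(u-c["cx"])/f,-(v-c["cy"])/f,-np.ones(u.shape)],-1)@V[:3,:3])*D[...,None]
    for k in((.6122,.1137),(.599,.068),(.5875,.0225),(.5753,-.0244)):
        m=(D>0)&(np.linalg.norm(P[...,:2]-k,axis=-1)<.009);print(n,k,m.sum(),np.median(P[m][:,2]).round(4))
print(observe()["time_s"])
E
```

```text
top (0.6122, 0.1137) 73 0.0608
top (0.599, 0.068) 71 0.0607
top (0.5875, 0.0225) 73 0.0608
top (0.5753, -0.0244) 69 0.0607
scene (0.6122, 0.1137) 55 0.063
scene (0.599, 0.068) 61 0.063
scene (0.5875, 0.0225) 57 0.0633
scene (0.5753, -0.0244) 66 0.0634
16.3667
```

View pics/s5.png

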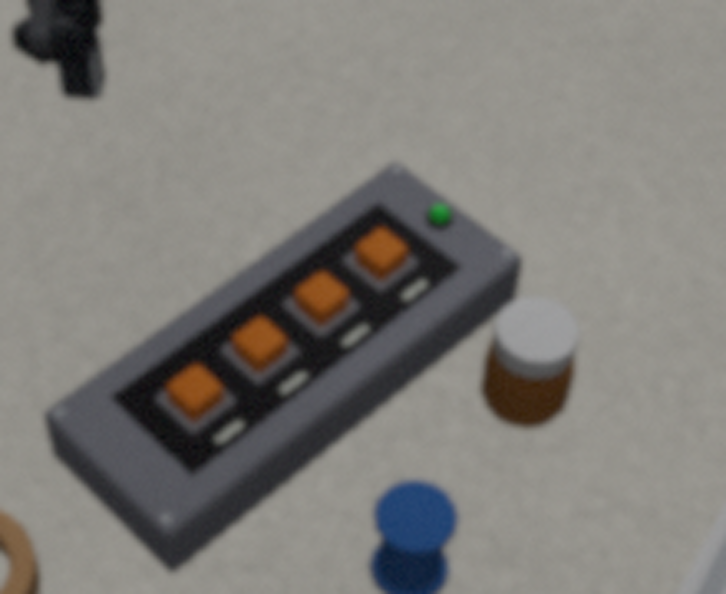

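All four keys are level at about 61 mm, the spool and jar haven't moved, and the gripper is clear.

```bash
python3 -c "
from rig import ticket
print(ticket.close_job())"
```

```text
the job is handed in; nothing more can be done
None
```

The job is handed in: I tapped all four keys in order from the lamp, found key 1 (next to the lamp) latched and pressed it fully, and all four tops now measure about 61 mm; no verdict was shown.

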